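Pack the wick reel under the case in a repair kit tray

ROBOT

A 6-joint arm with a two-finger parallel gripper is mounted at the origin on a cart in front of the work surface, level with it; the furniture and walls round the work are solid. World frame = base frame: x ahead of the robot, y to its left, z up, the work surface at z = 0. Lengths are in m, angles in rad, forces in N, time in s.
With the tool pointing down it reaches from about 0.375 to 0.9 m from the base axis. Payload 3.1 kg.
Tool frame: the origin (TCP) lies midway between the tips of the shut fingers; the grasp point (between the pads) lies 19 mm behind it; z points along the fingers, y is the line along which they close (so a half turn about z gives the same grasp; the last joint's range is limited). The gripper opens to 85 mm and grips with 20 to 120 N. Pads are 22 mm wide; open, the fingers measure 114 mm over their backs; the gripper's body (76 mm by 85 mm) begins 54 mm behind the grasp point. The pads swing forward as they close: fully open they stand 13 mm farther back than shut.
Start: joints at [-1.466, 0.527, 1.433, -0, 1.181, -0.178], TCP at [0.174, -0.6, 0.231] pointing down, gripper open.
Joint ranges: [-3.08, 3.08], [-0.75, 2.2], [0.22, 2.44], [-1.43, 4.57], [0, 2.65], [-2.85, 2.85]. Speed limits (rad/s): [2.79, 2.79, 3.14, 3.14, 3.14, 3.14].

INTERFACE

Orientations are given as a 3x3 rotation matrix whose columns are the frame's x, y, z axes.
In Python, from cell import monitor, capture, camera_info, job gives the robot as it stands.
- The arm moves only by the tool apply_moves, never from a script. Its argument "commands" is a list of rows, each a list of 3 entries, a list of its own where there are three numbers: the shift along the tool's x, y, z in m, then the turn, a rotation vector about the tool's x, y, z in rad, then the opening, from 0 (shut) to 1 (fully open). A call has 1 to 10 rows; each row is the pose to reach, as a shift and turn from the pose commanded when the call began, along the tool's axes at that moment; what a row does not reach only later rows make up. A row lasts 1/12 s, in which the tool goes at most 41.7 mm and 7.16 degrees, less where a joint would pass 70% of its speed; a pose out of reach is approached as far as the arm can. A call with a gripper value outside its range is refused whole. The fingers move at their own pace and stop on an object; the grip force is fixed at half the most. Time passes only in rows, so rows that repeat a pose let the fingers close. It gives the time, the measured TCP pose, the force, the opening and the grip force at its end, in the units of the state.
- monitor.get_obs(): the state, without advancing time (a new reading comes with each control period).
- capture(name): name is "scene" or "top" or "wrist"; returns the picture (420x560x3 uint8, red, green, blue); there is no depth.
- camera_info(name): a dict with "camera_matrix" (3x3 intrinsics, pixels), "position" and "rotation" of the camera in the world; the wrist camera has in their place "hand_eye" (4x4, takes a point from camera to tool coordinates, whose origin is the TCP and whose axes are the flange's). Camera axes: x right, y down, z forward; pixel columns grow to the right and rows downward; lengths in m; the calibration is good to about 2 mm. The wrist camera is an equidistant fisheye: a pixel r from the principal point sees the ray r / f radians off the axis. A picture is of the moment at which its call begins: read the wrist's pose just before it. camera_info takes no time and is no camera call.
- job.sign_off(): hands the job in; it is judged then, once.
The state is a dict: "t": time; "joint_pos": joint angles; "joint_velocities": joint speeds; "tau": joint torques, N m; "eef_pos": TCP position; "tcp_rot": TCP orientation; "ft_force": force on the tool from outside, world axes, zero at the start; "wrist_torque": the same for the moment, N m; "finger_gap": finger opening in m; "finger_force": force on a finger pad.
Only numpy, scipy, OpenCV 4.12 (cv2) and the standard library are available. Lean on these libraries where they do the work, as an engineer would, in place of code of your own. Each camera call takes 0.05 s, during which the arm holds its last target. There are 200 camera calls.

TASK

Pack the kit tray: first lay the small flat wick reel down in the pocket in the middle of the tray. Then set the black hinged case over it, right way up and flat on the tray between the four corner guides, so that it covers the reel, and let go of everything.

Things in the scene. Friction and masses are not known exactly. Their poses are not given: they have to be found in the camera images.
- kit_tray: Kit tray fixed on the teal mat, 150 x 120 mm (its x, y): black base, aluminium deck 17 mm above the origin. Origin: centre of its underside, on the mat (3 mm above the bench); z up. Four black L-shaped corner guides, up to 31 mm above the origin, flare outwards and enclose the case's nest, 66 mm (x) by 90 mm (y) at the deck, centred on the tray; on the two x sides the gaps between guides are 53 mm wide.
- pocket (a point): Centre of the floor of the pocket in the middle of the tray, 6 mm above the tray's underside and 11 mm below the deck; axes as the tray's. The pocket measures 50 mm (x) by 58 mm (y). A channel as deep, 30 mm wide, runs from it along the tray's x both ways, 65 mm from the centre: room for fingers that close along x.
- reel_mid (a point): The small flat reel of wick, 38 mm in diameter and 10 mm high, lying flat on the bench, 30 g. The point is its centre, half-way up (5 mm above its underside); z is its axis. Not to be taken for the larger, 56 mm wide and 34 mm high reel of wire. A fixed shelf, 0.43 m up, overhangs the far side of the bench from about 0.6 (left) to 0.7 m (middle) ahead of the robot: keep the arm clear.
- case_mid (a point): The black hinged case, a closed block 54 mm (its x) by 76 mm (its y), 32 mm high, 60 to 130 g, lying on the bench right way up. The point is its centre, half-way up (16 mm above its underside); grasp it across its x. Fits the nest with its x along the tray's x, either way round. Not to be taken for the little black box, 22 x 45 x 16 mm.
Things that resemble listed ones, but are neither listed nor needed, are in the scene too. What is shaped like the part that bears case_mid but brown is not meant.

How it is judged:
By the outcome, as a careful person would: the job done as asked, in the order asked, and still so for the second after the job is handed in, with the robot touching nothing.
It also fails if it takes over 64 s, if anything falls off the work surface, if the arm or the gripper's body presses on something with over 40 N, if the wrist force passes 120 N, or if a joint passes its speed limit or range.

## Working session

There is one attempt and no reset: what is moved stays moved. The work goes in short steps, Python scripts to look and compute and a tool call to move; the robot and the scene stay as the last step left them, time stands still between calls to the robot, and variables do not carry over. Pictures are saved under pics/ and viewed, at most 13 in all, crops included, and the job is handed in when it is done.

Besides the shell and the picture viewer there is one more tool, called after "Request:" as name(argument=value, ...) on one line, values as JSON. apply_moves: Moves the arm, as the interface text tells. Its arguments: {"type":"object","properties":{"commands":{"type":"array"}},"required":["commands"]}

```bash
mkdir -p pics; ls; python3 - <<'E'
from cell import monitor,capture,camera_info
import cv2,numpy as np
np.set_printoptions(precision=4,suppress=True)
o=monitor.get_obs();print(o['t'],o['eef_pos'],o['tcp_rot'],o['finger_gap'])
for n in ["scene","top"]:
    cv2.imwrite(f"pics/{n}0.png",cv2.resize(capture(n)[:,:,::-1],(800,600),interpolation=cv2.INTER_CUBIC))
for n in ["scene","top","wrist"]:print(n,camera_info(n))
E
```

```text
pics
0.0 [ 0.1743 -0.5994  0.2303] [[ 0.9603  0.279  -0.0002]
 [ 0.279  -0.9603  0.0022]
 [ 0.0004 -0.0022 -1.    ]] 0.0853740328305765
scene {'camera_matrix': array([[399.5673,   0.    , 285.6602],
       [  0.    , 399.5673, 206.0373],
       [  0.    ,   0.    ,   1.    ]]), 'position': array([0.1825, 0.58  , 0.8366]), 'rotation': array([[-0.8906, -0.3592,  0.2791],
       [-0.4546,  0.683 , -0.5717],
       [ 0.0147, -0.636 , -0.7716]])}
top {'camera_matrix': array([[413.4492,   0.    , 273.1826],
       [  0.    , 413.4492, 207.9713],
       [  0.    ,   0.    ,   1.    ]]), 'position': array([ 0.34  , -0.0057,  0.9977]), 'rotation': array([[-0.0026, -0.9894,  0.1452],
       [-1.    ,  0.0032,  0.0037],
       [-0.0041, -0.1452, -0.9894]])}
wrist {'camera_matrix': array([[325.1923,   0.    , 272.5074],
       [  0.    , 325.1923, 206.672 ],
       [  0.    ,   0.    ,   1.    ]]), 'hand_eye': array([[ 0.0012, -0.9555, -0.2948,  0.0733],
       [ 1.    ,  0.0016, -0.001 ,  0.0006],
       [ 0.0015, -0.2948,  0.9555, -0.1418],
       [ 0.    ,  0.    ,  0.    ,  1.    ]])}
```

View pics/top0.png

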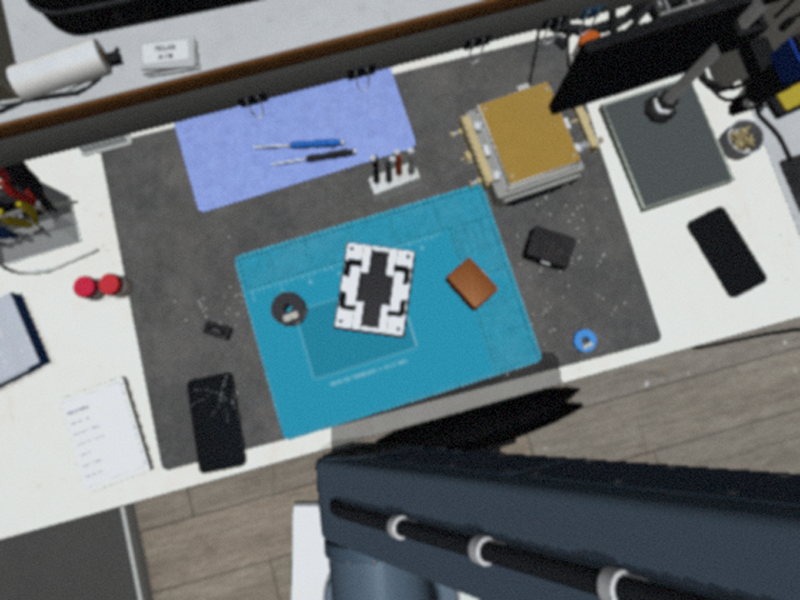

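View pics/scene0.png

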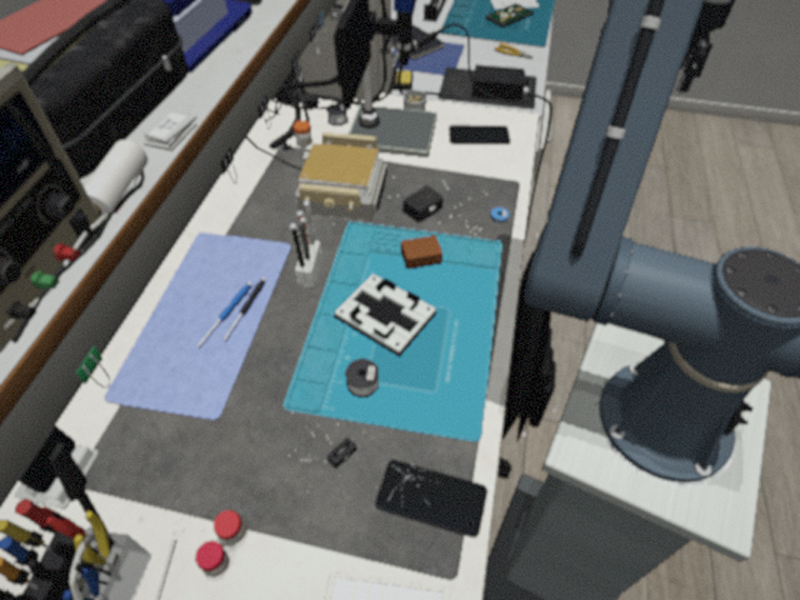

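Top view (800x600 px): the tray is at (375,289). Case candidates are the black block (549,248), the brown block (471,284, excluded) and the little black box (218,330). Reel candidates are the blue ring (586,340, about 40 mm), the dark reel (290,308, about 60 mm, so the wire) and the red caps (87,287)/(110,285). I choose the black block and the blue ring, and will check them in one crop.

```bash
cat > h.py <<'E'
from cell import monitor,capture,camera_info,job
import cv2,numpy as np
np.set_printoptions(precision=4,suppress=True)
def ray(n,uv,obs=None):
    c=camera_info(n);K=c['camera_matrix']
    x=(uv[0]-K[0,2])/K[0,0];y=(uv[1]-K[1,2])/K[1,1]
    if n!='wrist': return c['position'],c['rotation']@np.array([x,y,1.])
    r=np.hypot(x,y)+1e-12;d=np.array([x/r*np.sin(r),y/r*np.sin(r),np.cos(r)])
    H=c['hand_eye'];R=np.array(obs['tcp_rot'])
    return np.array(obs['eef_pos'])+R@H[:3,3],R@H[:3,:3]@d
def at(n,uv,z,obs=None):
    p,d=ray(n,uv,obs);return p+d*(z-p[2])/d[2]
def crop(n,x0,y0,w,h,s,name,img=None):
    im=capture(n) if img is None else img
    cv2.imwrite(f"pics/{name}.png",cv2.resize(im[y0:y0+h,x0:x0+w,::-1],None,fx=s,fy=s,interpolation=cv2.INTER_CUBIC))
E
python3 - <<'E'
from h import *
crop('top',230,140,200,125,4,'c1')
k=.7
for n,uv,z in [('tray',(375,289),.02),('case',(550,245),.032),('reel',(586,340),.01),('big',(290,308),.034)]: print(n,at('top',(uv[0]*k,uv[1]*k),z))
E
```

```text
tray [0.4972 0.0235 0.02  ]
case [ 0.5689 -0.2695  0.032 ]
reel [ 0.4114 -0.3288  0.01  ]
big [0.4638 0.1629 0.034 ]
```

View pics/c1.png

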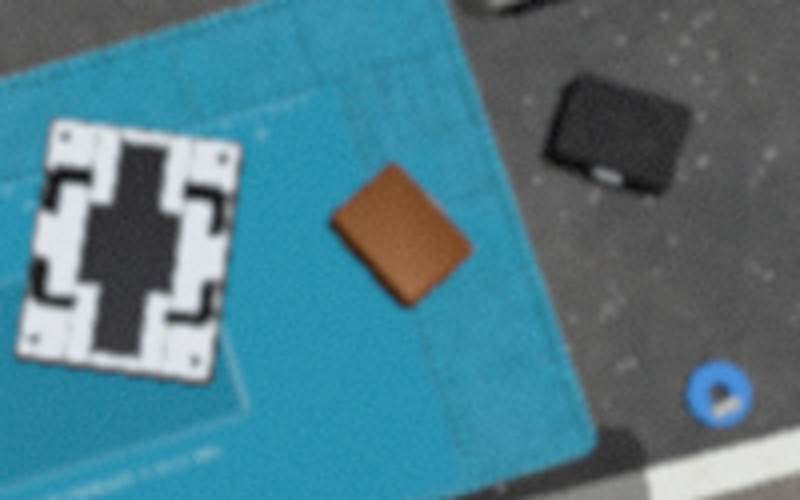

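The crop (4x, offset (230,140)) shows a blue flat ring at (720,394), a black hinged case with a latch at (620,132), and the tray with corners near (52,120), (243,142), (212,380) and (15,357). The choice is confirmed, so I move above the reel with the tool turned so its fingers will close along the tray's x.

```bash
python3 - <<'E'
from h import *
P=[at('top',(230+u/4,140+v/4),.02) for u,v in [(52,120),(243,142),(212,380),(15,357)]]
c=sum(P)/4; a=P[0]-P[3];b=P[1]-P[2];e=P[0]-P[1];f=P[3]-P[2]
for v in(a,b,e,f):print(np.linalg.norm(v),np.arctan2(v[1],v[0]))
print(c)
print(at('top',(230+720/4,140+394/4),.01))
E
```

```text
0.14548094916037346 -0.14351476251512577
0.14527966391916317 -0.13536940485703303
0.11643557158517243 1.449932208293576
0.11762341436519286 1.4514561453392854
[0.4977 0.0231 0.02  ]
[ 0.4102 -0.3283  0.01  ]
```

Request:
apply_moves(commands=[[[0.303,-0.193,0.05],[0,0,-1.147],1],[[0.303,-0.193,0.05],[0,0,-1.147],1],[[0.303,-0.193,0.05],[0,0,-1.147],1],[[0.303,-0.193,0.05],[0,0,-1.147],1],[[0.303,-0.193,0.05],[0,0,-1.147],1],[[0.303,-0.193,0.05],[0,0,-1.147],1],[[0.303,-0.193,0.05],[0,0,-1.147],1],[[0.303,-0.193,0.05],[0,0,-1.147],1],[[0.303,-0.193,0.05],[0,0,-1.147],1],[[0.303,-0.193,0.05],[0,0,-1.147],1]])

```text
t: 0.98
eef_pos: [0.4135, -0.3248, 0.1803]
tcp_rot: [[0.131, 0.991, -0.001], [0.991, -0.131, 0.004], [0.004, -0.002, -1.0]]
ft_force: [-0.2, -0.0, -0.2]
finger_gap: 0.0858
finger_force: 0.0
```

```bash
python3 - <<'E'
from h import *
o=monitor.get_obs();im=capture('wrist')
print(o['eef_pos'],o['tcp_rot'])
crop('wrist',0,0,560,420,1.4,'w1',im)
# blue segmentation
hsv=cv2.cvtColor(im,cv2.COLOR_RGB2HSV)
m=((hsv[...,0]>100)&(hsv[...,0]<120)&(hsv[...,1]>120)).astype(np.uint8)
n,l,s,ce=cv2.connectedComponentsWithStats(m)
for i in range(1,n):
    if s[i,4]>100:
        x,y,w,h,_=s[i];print(s[i],ce[i],at('wrist',(x+w/2-.5,y+h/2-.5),.008,o))
E
```

```text
[ 0.4135 -0.3248  0.1803] [[ 0.1308  0.9914 -0.0012]
 [ 0.9914 -0.1308  0.0043]
 [ 0.0041 -0.0017 -1.    ]]
[253 169  38  38 901] [272.5261 186.737 ] [ 0.4103 -0.3262  0.008 ]
[528 371  17  24 220] [537.0455 381.85  ] [ 0.887 -0.781  0.008]
```

View pics/w1.png

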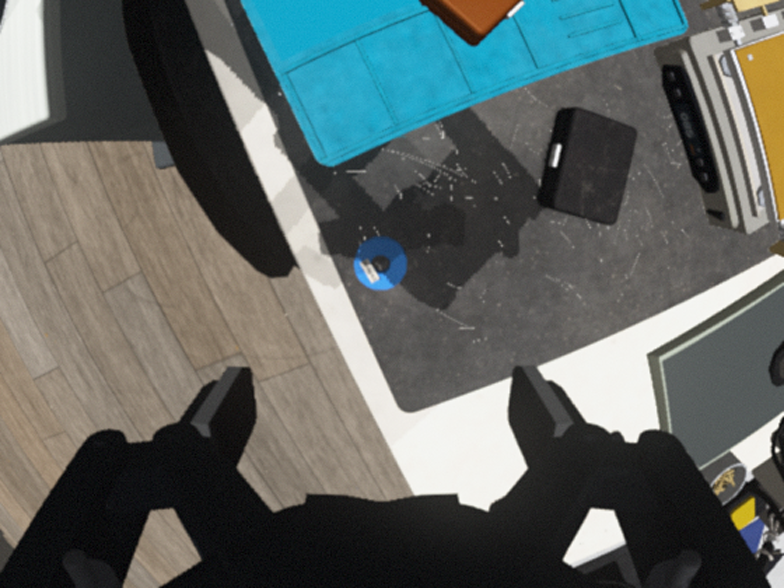

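The picture (1.4x) shows the blue flat reel at (380,263) and the black case at (590,165), both clear of other things. I'll descend with the fingers half open.

Request:
apply_moves(commands=[[[-0.0035,-0.0032,0.04],[0,0,0],0.58],[[-0.0035,-0.0032,0.08],[0,0,0],0.58],[[-0.0035,-0.0032,0.11],[0,0,0],0.58],[[-0.0035,-0.0032,0.135],[0,0,0],0.58],[[-0.0035,-0.0032,0.155],[0,0,0],0.58],[[-0.0035,-0.0032,0.165],[0,0,0],0.58],[[-0.0035,-0.0032,0.17],[0,0,0],0.58],[[-0.0035,-0.0032,0.174],[0,0,0],0.58],[[-0.0035,-0.0032,0.176],[0,0,0],0.58],[[-0.0035,-0.0032,0.176],[0,0,0],0.58]])

```text
t: 1.87
eef_pos: [0.4082, -0.334, 0.0059]
tcp_rot: [[0.141, 0.99, 0.001], [0.99, -0.141, -0.001], [-0.001, 0.001, -1.0]]
ft_force: [-0.0, 0.2, 0.2]
finger_gap: 0.0498
finger_force: 0.0
```

```bash
python3 - <<'E'
from h import *
o=monitor.get_obs();im=capture('wrist');print(o['eef_pos'],o['ft_force'],o['finger_gap'])
crop('wrist',130,130,280,210,2.8,'w2',im)
E
```

```text
[ 0.4082 -0.334   0.0059] [-0.0472  0.1932  0.2274] 0.04983728522694109
```

View pics/w2.png

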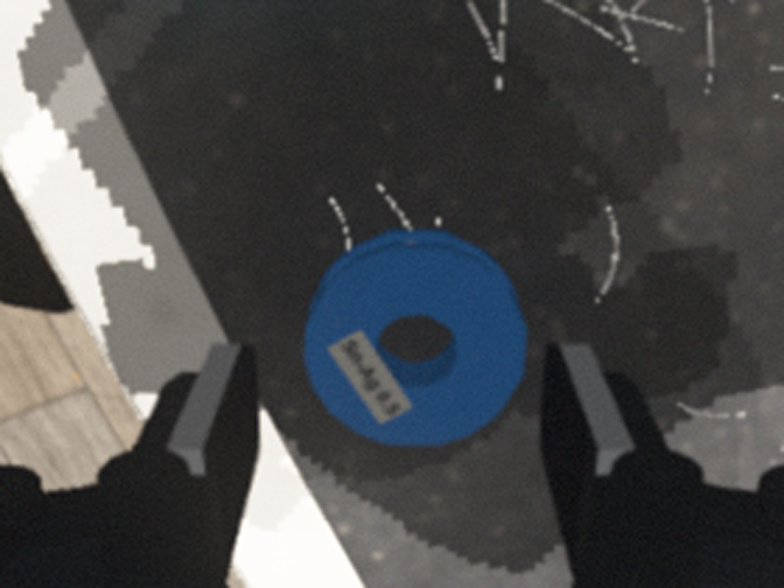

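```bash
python3 - <<'E'
from h import *
o=monitor.get_obs();R=np.array(o['tcp_rot']);e=np.array(o['eef_pos']);print(e)
px=lambda u,v:(130+u/2.8,130+v/2.8)
w=at('wrist',px(415,338),.009,o);print('reel',w,'tool',R.T@(w-e))
for uv,y in[((258,348),-.0249),((543,348),.0249)]:
    p,d=ray('wrist',px(*uv),o);p=R.T@(p-e);d=R.T@d;t=(y-p[1])/d[1];print('tip tool',p+d*t)
E
```

```text
[ 0.4083 -0.3339  0.0062]
reel [ 0.4109 -0.3246  0.009 ] tool [ 0.0096  0.0013 -0.0028]
tip tool [ 0.0087 -0.0249 -0.0054]
tip tool [0.0025 0.0249 0.0077]
```

The reel stands 9 mm forward of the fingers' centre (crop pixel (415,338)). I'll correct that, go down a little and close.

Request:
apply_moves(commands=[[[0.0095,0.001,0],[0,0,0],0.58],[[0.0095,0.001,0.002],[0,0,0],0.58],[[0.0095,0.001,0.004],[0,0,0],0.58],[[0.0095,0.001,0.004],[0,0,0],0.58],[[0.0095,0.001,0.004],[0,0,0],0.58]])

```text
t: 2.33
eef_pos: [0.4103, -0.3239, 0.0013]
tcp_rot: [[0.14, 0.99, 0.0], [0.99, -0.14, -0.0], [-0.0, 0.0, -1.0]]
ft_force: [-0.1, -0.9, -0.4]
finger_gap: 0.0497
finger_force: 0.0
```

Request:
apply_moves(commands=[[[0,0,0],[0,0,0],0.3],[[0,0,0],[0,0,0],0.3],[[0,0,0],[0,0,0],0.3],[[0,0,0],[0,0,0],0.3],[[0,0,0],[0,0,0],0.3],[[0,0,0],[0,0,0],0.3]])

```text
t: 2.83
eef_pos: [0.4103, -0.3241, 0.0018]
tcp_rot: [[0.141, 0.99, 0.0], [0.99, -0.141, -0.0], [-0.0, 0.0, -1.0]]
ft_force: [-0.9, 0.6, 5.8]
finger_gap: 0.0345
finger_force: 59.5
```

Request:
apply_moves(commands=[[[0,0,-0.01],[0,0,0],0.3],[[0,0,-0.03],[0,0,0],0.3],[[0,0,-0.06],[0,0,0],0.3],[[0,0,-0.09],[0,0,0],0.3],[[0,0,-0.1],[0,0,0],0.3],[[0,0,-0.1],[0,0,0],0.3]])

```text
t: 3.33
eef_pos: [0.4115, -0.3256, 0.1042]
tcp_rot: [[0.14, 0.99, 0.004], [0.99, -0.14, -0.005], [-0.004, 0.005, -1.0]]
ft_force: [-0.1, -0.9, -0.9]
finger_gap: 0.0349
finger_force: 60.0
```

```bash
python3 - <<'E'
from h import *
o=monitor.get_obs();im=capture('wrist');print(o['eef_pos'],o['finger_gap'],o['finger_force'])
crop('wrist',130,130,280,210,2.8,'w3',im)
E
```

```text
[ 0.4115 -0.3256  0.1042] 0.03486654580760053 59.955599745735526
```

View pics/w3.png

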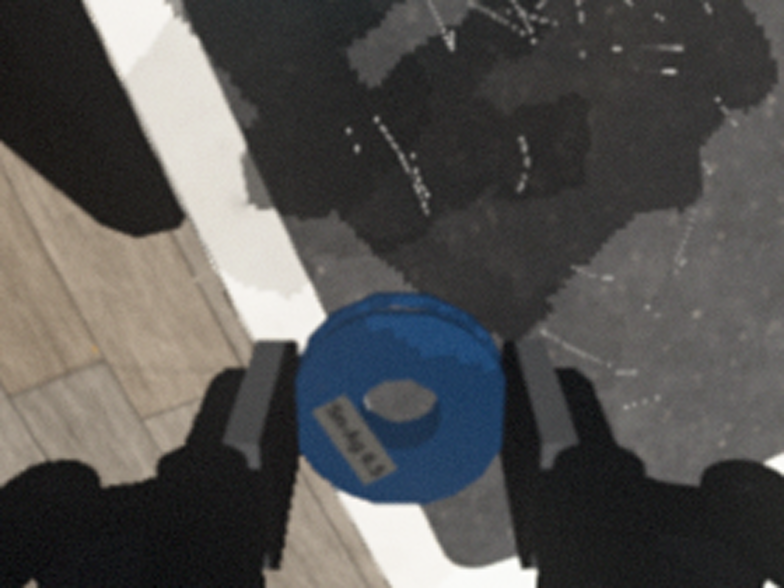

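The reel is held flat and centred between the pads at crop (400,398). Next I go above the tray.

Request:
apply_moves(commands=[[[0.03,0.003,-0.02],[0,0,0],0.3],[[0.065,0.007,-0.02],[0,0,0],0.3],[[0.105,0.011,-0.02],[0,0,0],0.3],[[0.145,0.015,-0.02],[0,0,0],0.3],[[0.185,0.02,-0.02],[0,0,0],0.3],[[0.225,0.024,-0.02],[0,0,0],0.3],[[0.265,0.028,-0.02],[0,0,0],0.3],[[0.305,0.032,-0.02],[0,0,0],0.3],[[0.335,0.036,-0.02],[0,0,0],0.3],[[0.35,0.038,-0.02],[0,0,0],0.3]])

```text
t: 4.22
eef_pos: [0.4959, 0.0209, 0.1195]
tcp_rot: [[0.137, 0.991, -0.004], [0.991, -0.137, 0.001], [0.001, -0.004, -1.0]]
ft_force: [0.7, 0.1, -0.1]
finger_gap: 0.035
finger_force: 60.0
```

Request:
apply_moves(commands=[[[0.003,0,0],[0,0,0],0.3],[[0.007,0,0],[0,0,0],0.3],[[0.007,0,0],[0,0,0],0.3],[[0.007,0,0],[0,0,0],0.3],[[0.007,0,0],[0,0,0],0.3]])

```text
t: 4.63
eef_pos: [0.4976, 0.023, 0.121]
tcp_rot: [[0.142, 0.99, -0.001], [0.99, -0.142, -0.0], [-0.0, -0.001, -1.0]]
ft_force: [-0.1, 0.7, -0.8]
finger_gap: 0.0349
finger_force: 60.0
```

```bash
python3 - <<'E'
from h import *
o=monitor.get_obs();im=capture('wrist');print(o['eef_pos'],o['tcp_rot'],o['finger_gap'],o['finger_force'])
crop('wrist',80,60,400,300,2,'w4',im)
E
```

```text
[0.4976 0.023  0.121 ] [[ 0.1423  0.9898 -0.0009]
 [ 0.9898 -0.1423 -0.    ]
 [-0.0001 -0.0009 -1.    ]] 0.03490411682326799 60.00037250574678
```

View pics/w4.png

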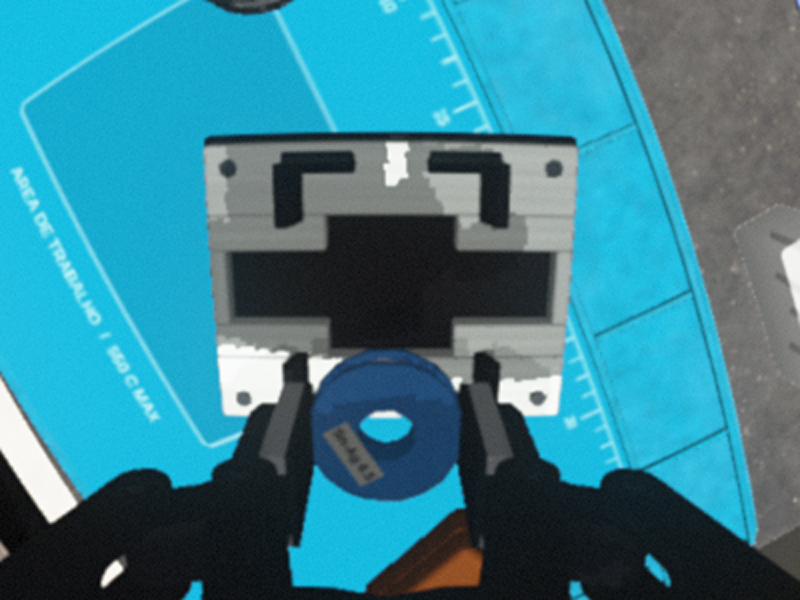

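The picture (2x, offset (80,60)) shows the tray's screws at (229,168), (554,168), (538,398) and (244,398), the pocket and channel between them, and the reel's hole at (386,424).

```bash
python3 - <<'E'
from h import *
o=monitor.get_obs();R=np.array(o['tcp_rot']);e=np.array(o['eef_pos'])
px=lambda u,v:(80+u/2,60+v/2)
P=[at('wrist',px(*q),.020,o) for q in[(229,168),(554,168),(538,398),(244,398)]]
c=sum(P)/4;d=(P[1]-P[0]+P[2]-P[3]);g=P[0]-P[3]+P[1]-P[2]
print('tray',c,np.arctan2(d[1],d[0]),np.arctan2(g[1],g[0])-np.pi/2,np.linalg.norm(d)/2,np.linalg.norm(g)/2)
Q=[at('wrist',px(*q),.020,o) for q in[(328,216),(456,216),(232,253),(232,316),(555,253),(552,318)]]
print('pocket top corners mid',(Q[0]+Q[1])/2,'channel mid',sum(Q[2:])/4)
r=at('wrist',px(386,421),e[2]+.008,o);print('reel',R.T@(r-e))
t=R.T@(c-e);print('tray in tool',t)
E
```

```text
tray [0.4989 0.024  0.02  ] -0.14099496548527204 -0.14122408812247733 0.12395352217069272 0.0961396202232626
pocket top corners mid [0.5031 0.0526 0.02  ] channel mid [0.4997 0.0253 0.02  ]
reel [ 0.0018 -0.0011 -0.008 ]
tray in tool [0.0012 0.001  0.1011]
```

Request:
apply_moves(commands=[[[0.001,0.002,0.02],[0,0,0],0.3],[[0.001,0.002,0.045],[0,0,0],0.3],[[0.001,0.002,0.065],[0,0,0],0.3],[[0.001,0.002,0.08],[0,0,0],0.3],[[0.001,0.002,0.09],[0,0,0],0.3],[[0.001,0.002,0.097],[0,0,0],0.3],[[0.001,0.002,0.103],[0,0,0],0.3],[[0.001,0.002,0.106],[0,0,0],0.3],[[0.001,0.002,0.106],[0,0,0],0.3],[[0.001,0.002,0.106],[0,0,0],0.3]])

```text
t: 5.52
eef_pos: [0.5005, 0.0247, 0.0157]
tcp_rot: [[0.141, 0.99, 0.001], [0.99, -0.141, -0.0], [-0.0, 0.001, -1.0]]
ft_force: [-0.4, -0.0, -0.3]
finger_gap: 0.0352
finger_force: 60.0
```

Request:
apply_moves(commands=[[[0,0,0.001],[0,0,0],0.3],[[0,0,0.002],[0,0,0],0.3],[[0,0,0.002],[0,0,0],0.3],[[0,0,0.002],[0,0,0],0.3],[[0,0,0.002],[0,0,0],0.3]])

```text
t: 5.93
eef_pos: [0.5002, 0.0248, 0.0135]
tcp_rot: [[0.14, 0.99, 0.0], [0.99, -0.14, -0.0], [-0.0, 0.0, -1.0]]
ft_force: [0.2, 0.2, 0.2]
finger_gap: 0.035
finger_force: 60.0
```

Request:
apply_moves(commands=[[[0,0,0.001],[0,0,0],0.3],[[0,0,0.001],[0,0,0],0.3],[[0,0,0.001],[0,0,0],0.6],[[0,0,0.001],[0,0,0],0.7],[[0,0,0.001],[0,0,0],0.7],[[0,0,0.001],[0,0,0],0.7],[[0,0,-0.02],[0,0,0],0.7],[[0,0,-0.06],[0,0,0],0.7],[[0,0,-0.1],[0,0,0],0.7],[[0,0,-0.11],[0,0,0],0.7]])

```text
t: 6.77
eef_pos: [0.5029, 0.0245, 0.128]
tcp_rot: [[0.14, 0.99, 0.009], [0.99, -0.14, -0.001], [-0.0, 0.009, -1.0]]
ft_force: [0.4, -0.7, 0.5]
finger_gap: 0.0595
finger_force: 0.0
```

Request:
apply_moves(commands=[[[0,0,-0.02],[0,0,0],1],[[0,0,-0.04],[0,0,0],1],[[0,0,-0.04],[0,0,0],1]])

```text
t: 7.02
eef_pos: [0.5023, 0.0245, 0.1665]
tcp_rot: [[0.14, 0.99, 0.007], [0.99, -0.14, -0.001], [-0.0, 0.007, -1.0]]
ft_force: [0.9, -0.4, -0.2]
finger_gap: 0.0855
finger_force: 0.0
```

```bash
python3 - <<'E'
from h import *
o=monitor.get_obs();im=capture('wrist');print(o['eef_pos'],o['tcp_rot'],o['finger_gap'],o['finger_force'])
w=im[100:330,130:430]
t=capture('top')[130:280,220:420]
a=cv2.resize(w,(400,307));b=cv2.resize(t,(400,300))
c=np.vstack([a,b]);cv2.imwrite('pics/w5.png',c[:600,:,::-1])
hsv=cv2.cvtColor(im,cv2.COLOR_RGB2HSV)
m=((hsv[...,0]>102)&(hsv[...,0]<120)&(hsv[...,1]>120)).astype(np.uint8)
n,l,s,ce=cv2.connectedComponentsWithStats(m)
for i in range(1,n):
    if s[i,4]>300:
        x,y,ww,h,_=s[i];print(s[i],at('wrist',(x+ww/2-.5,y+h/2-.5),.018,o))
E
```

```text
[0.5023 0.0245 0.1665] [[ 0.1403  0.9901  0.0072]
 [ 0.9901 -0.1403 -0.0013]
 [-0.0002  0.0074 -1.    ]] 0.08546534050410184 0.0
[484  26  21  81 867] [0.7479 0.1281 0.018 ]
[ 249  172   41   42 1112] [0.4983 0.0235 0.018 ]
```

View pics/w5.png

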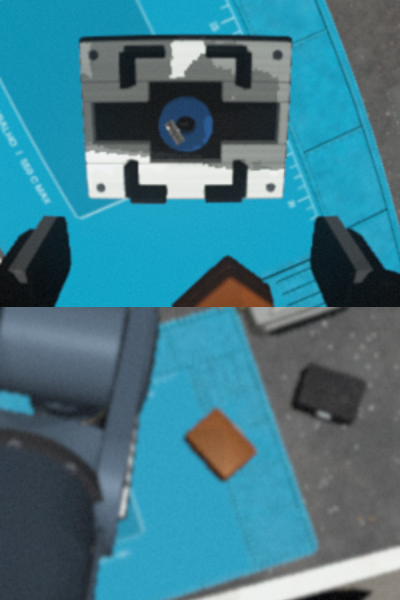

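The reel lies flat and centred in the pocket (upper picture, (186,124)), and the case is untouched. I go above the case.

Request:
apply_moves(commands=[[[-0.03,0.012,0],[0,0,0.04],1],[[-0.06,0.024,0],[0,0,0.08],1],[[-0.095,0.037,0],[0,0,0.12],1],[[-0.13,0.05,0],[0,0,0.16],1],[[-0.165,0.064,0],[0,0,0.18],1],[[-0.2,0.077,0],[0,0,0.18],1],[[-0.235,0.091,0],[0,0,0.18],1],[[-0.265,0.102,0],[0,0,0.18],1],[[-0.28,0.108,0],[0,0,0.18],1],[[-0.282,0.109,0],[0,0,0.18],1]])

```text
t: 7.95
eef_pos: [0.5684, -0.2735, 0.1611]
tcp_rot: [[0.319, 0.948, -0.001], [0.948, -0.319, -0.0], [-0.001, -0.001, -1.0]]
ft_force: [-0.2, 0.5, -0.1]
finger_gap: 0.0852
finger_force: 0.0
```

Request:
apply_moves(commands=[[[0,0,0],[0,0,0],1],[[0,0,0],[0,0,0],1],[[0,0,0],[0,0,0],1],[[0,0,0],[0,0,0],1]])

```text
t: 8.28
eef_pos: [0.5679, -0.2678, 0.1629]
tcp_rot: [[0.314, 0.949, -0.001], [0.949, -0.314, 0.001], [0.001, -0.002, -1.0]]
ft_force: [-0.0, 0.1, 0.2]
finger_gap: 0.0854
finger_force: 0.0
```

```bash
python3 - <<'E'
from h import *
o=monitor.get_obs();im=capture('wrist');print(o['eef_pos'],o['tcp_rot'])
g=cv2.convertScaleAbs(im,alpha=1.8,beta=20)
crop('wrist',170,120,200,150,4,'w6',g)
E
```

```text
[ 0.5679 -0.2678  0.1629] [[ 0.3139  0.9495 -0.0013]
 [ 0.9495 -0.3139  0.0012]
 [ 0.0007 -0.0016 -1.    ]]
```

View pics/w6.png

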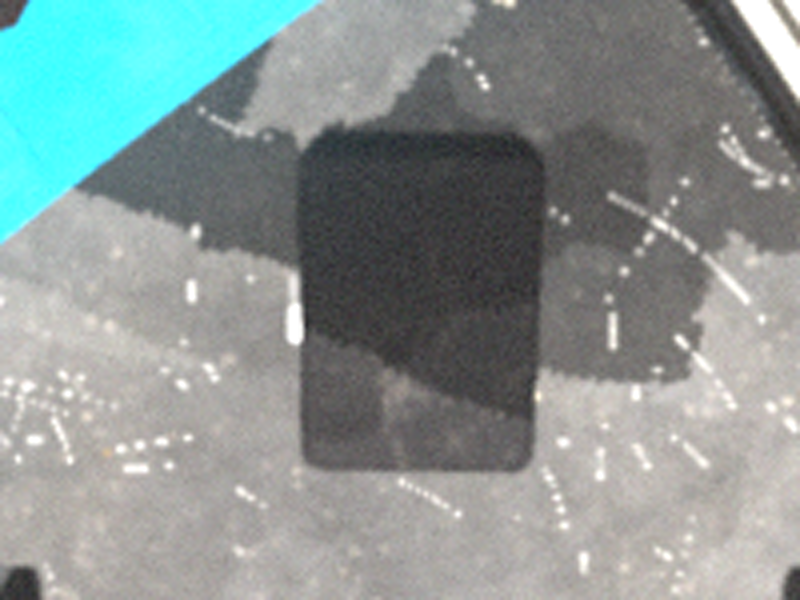

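The case's top face (4x, offset (170,120)) has corners near (301,157), (545,157), (533,470) and (303,470), nearly aligned with the tool.

```bash
python3 - <<'E'
from h import *
o=monitor.get_obs();R=np.array(o['tcp_rot']);e=np.array(o['eef_pos'])
px=lambda u,v:(170+u/4,120+v/4)
P=[R.T@(at('wrist',px(*q),.032,o)-e) for q in[(301,155),(545,155),(533,470),(303,470)]]
c=sum(P)/4;d=P[1]-P[0]+P[2]-P[3];g=P[0]-P[3]+P[1]-P[2]
print(c,'x-dir turn',np.arctan2(-d[0],d[1]),'y-dir',np.arctan2(g[1],g[0]),np.linalg.norm(d)/2,np.linalg.norm(g)/2,e)
E
```

```text
[-0.0036  0.0009  0.1312] x-dir turn -0.0022285605280475576 y-dir 0.01196804941579852 0.05202842951197788 0.07185456110438988 [ 0.5682 -0.2681  0.1632]
```

Request:
apply_moves(commands=[[[-0.0036,0.001,0.035],[0,0,0.005],1],[[-0.0036,0.001,0.07],[0,0,0.005],1],[[-0.0036,0.001,0.095],[0,0,0.005],1],[[-0.0036,0.001,0.115],[0,0,0.005],1],[[-0.0036,0.001,0.13],[0,0,0.005],1],[[-0.0036,0.001,0.142],[0,0,0.005],1],[[-0.0036,0.001,0.15],[0,0,0.005],1],[[-0.0036,0.001,0.156],[0,0,0.005],1],[[-0.0036,0.001,0.157],[0,0,0.005],1],[[-0.0036,0.001,0.157],[0,0,0.005],1]])

```text
t: 9.17
eef_pos: [0.5685, -0.2735, 0.0066]
tcp_rot: [[0.32, 0.947, 0.0], [0.947, -0.32, -0.0], [-0.0, 0.001, -1.0]]
ft_force: [-0.8, -0.7, -0.9]
finger_gap: 0.0855
finger_force: 0.0
```

Request:
apply_moves(commands=[[[0,0,0],[0,0,0],1],[[0,0,0],[0,0,0],1],[[0,0,0],[0,0,0],0.5],[[0,0,0],[0,0,0],0.5],[[0,0,0],[0,0,0],0.5],[[0,0,0],[0,0,0],0.5],[[0,0,0],[0,0,0],0.5],[[0,0,0],[0,0,0],0.5]])

```text
t: 9.83
eef_pos: [0.5687, -0.2738, 0.0071]
tcp_rot: [[0.32, 0.947, 0.001], [0.947, -0.32, -0.001], [-0.0, 0.001, -1.0]]
ft_force: [-0.2, -0.7, 5.6]
finger_gap: 0.0535
finger_force: 65.7
```

Request:
apply_moves(commands=[[[0,0,-0.02],[0,0,0],0.5],[[0,0,-0.05],[0,0,0],0.5],[[0.02,-0.0125,-0.09],[0,0,-0.02],0.5],[[0.05,-0.0312,-0.1],[0,0,-0.05],0.5],[[0.082,-0.0512,-0.1],[0,0,-0.08],0.5],[[0.115,-0.0718,-0.1],[0,0,-0.11],0.5],[[0.148,-0.0924,-0.1],[0,0,-0.14],0.5],[[0.18,-0.1124,-0.1],[0,0,-0.17],0.5],[[0.21,-0.1311,-0.1],[0,0,-0.185],0.5],[[0.2376,-0.1483,-0.1],[0,0,-0.185],0.5]])

```text
t: 10.67
eef_pos: [0.5022, 0.0012, 0.1059]
tcp_rot: [[0.14, 0.99, -0.002], [0.99, -0.14, 0.001], [0.0, -0.002, -1.0]]
ft_force: [0.1, 0.4, -1.3]
finger_gap: 0.0536
finger_force: 65.1
```

Request:
apply_moves(commands=[[[0.015,-0.006,0],[0,0,0],0.5],[[0.0226,-0.0087,0.01],[0,0,0],0.5],[[0.0226,-0.0087,0.03],[0,0,0],0.5],[[0.0226,-0.0087,0.04],[0,0,0],0.5],[[0.0226,-0.0087,0.04],[0,0,0],0.5],[[0.0226,-0.0087,0.04],[0,0,0],0.5],[[0.0226,-0.0087,0.04],[0,0,0],0.5]])

```text
t: 11.25
eef_pos: [0.4987, 0.0223, 0.0665]
tcp_rot: [[0.141, 0.99, 0.0], [0.99, -0.141, -0.0], [-0.0, 0.0, -1.0]]
ft_force: [-0.8, 0.4, -0.5]
finger_gap: 0.0537
finger_force: 65.0
```

```bash
python3 - <<'E'
from h import *
o=monitor.get_obs();im=capture('wrist');print(o['eef_pos'],o['tcp_rot'],o['finger_gap'],o['finger_force'])
g=cv2.convertScaleAbs(im,alpha=1.6,beta=15)
crop('wrist',130,90,280,210,2.8,'w7',g)
E
```

```text
[0.4987 0.0223 0.0665] [[ 0.1414  0.99    0.0002]
 [ 0.99   -0.1414 -0.    ]
 [-0.      0.0002 -1.    ]] 0.05374923049875445 65.01641392707825
```

View pics/w7.png

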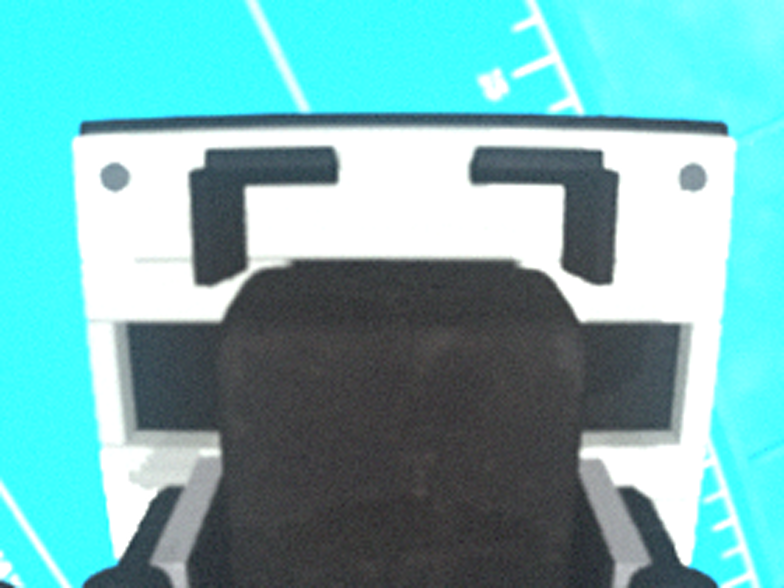

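The picture (2.8x, offset (130,90)) shows the case centred between the guides: its sides are at 222 and 581, the guides' outer edges at 190 and 617, the screws at (115,177) and (692,177), and its far lower edge at v=262. I check the fore-aft fit in numbers.

```bash
python3 - <<'E'
from h import *
o=monitor.get_obs();R=np.array(o['tcp_rot']);e=np.array(o['eef_pos'])
px=lambda u,v:(130+u/2.8,90+v/2.8)
T=lambda q,z:R.T@(at('wrist',px(*q),z,o)-e)
s=[T((115,177),.02),T((692,177),.02)];print('tray ctr tool',s[0]-[.048,0,0],s[1]-[.048,0,0],'mid y',(s[0][1]+s[1][1])/2)
print('case far bottom',T((400,262),.0595),'far top',T((400,328),.0915))
E
```

```text
tray ctr tool [ 0.0015 -0.0625  0.0467] [0.0018 0.0615 0.0468] mid y -0.0005101921983743131
case far bottom [ 0.0395 -0.0013  0.0073] far top [ 0.0377 -0.0013 -0.0247]
```

Request:
apply_moves(commands=[[[0,0,0.012],[0,0,0],0.5],[[0,0,0.02],[0,0,0],0.5],[[0,0,0.027],[0,0,0],0.5],[[0,0,0.032],[0,0,0],0.5],[[0,0,0.035],[0,0,0],0.5],[[0,0,0.037],[0,0,0],0.5],[[0,0,0.038],[0,0,0],0.5],[[0,0,0.038],[0,0,0],0.5],[[0,0,0.038],[0,0,0],0.5],[[0,0,0.038],[0,0,0],0.5]])

```text
t: 12.13
eef_pos: [0.4986, 0.0227, 0.0285]
tcp_rot: [[0.14, 0.99, 0.0], [0.99, -0.14, -0.0], [-0.0, 0.0, -1.0]]
ft_force: [-0.2, -0.2, -1.4]
finger_gap: 0.0543
finger_force: 65.0
```

Request:
apply_moves(commands=[[[0,0,0.0005],[0,0,0],0.5],[[0,0,0.001],[0,0,0],0.5],[[0,0,0.001],[0,0,0],0.5],[[0,0,0.001],[0,0,0],0.5]])

```text
t: 12.47
eef_pos: [0.4986, 0.0227, 0.0277]
tcp_rot: [[0.141, 0.99, 0.001], [0.99, -0.141, -0.0], [-0.0, 0.001, -1.0]]
ft_force: [0.7, 0.0, 4.3]
finger_gap: 0.0539
finger_force: 65.4
```

Contact at 4 N with the case seated. I release and retreat.

Request:
apply_moves(commands=[[[0,0,0],[0,0,0],0.7],[[0,0,0],[0,0,0],0.85],[[0,0,0],[0,0,0],0.85],[[0,0,0],[0,0,0],0.85],[[0,0,0],[0,0,0],0.85],[[0,0,-0.01],[0,0,0],0.85],[[0,0,-0.03],[0,0,0],0.85],[[0,0,-0.06],[0,0,0],0.85],[[0,0,-0.1],[0,0,0],0.85],[[0,0,-0.13],[0,0,0],0.85]])

```text
t: 13.3
eef_pos: [0.4984, 0.0228, 0.1599]
tcp_rot: [[0.141, 0.99, 0.001], [0.99, -0.141, -0.0], [-0.0, 0.001, -1.0]]
ft_force: [0.0, -0.8, 0.0]
finger_gap: 0.0729
finger_force: 0.0
```

Request:
apply_moves(commands=[[[-0.02,0,-0.01],[0,0,0],0.85],[[-0.05,0,-0.02],[0,0,0],0.85],[[-0.06,0,-0.02],[0,0,0],0.85],[[-0.06,0,-0.02],[0,0,0],0.85],[[-0.06,0,-0.02],[0,0,0],0.85]])

```text
t: 13.72
eef_pos: [0.4894, -0.0366, 0.1773]
tcp_rot: [[0.142, 0.99, -0.001], [0.99, -0.142, 0.001], [0.001, -0.001, -1.0]]
ft_force: [0.4, -0.4, -0.8]
finger_gap: 0.0725
finger_force: 0.0
```

```bash
python3 - <<'E'
from h import *
o=monitor.get_obs();im=capture('wrist');print(o['eef_pos'],o['ft_force'],o['finger_gap'])
a=cv2.resize(im[60:270,130:410],(532,399),interpolation=cv2.INTER_CUBIC);a=cv2.convertScaleAbs(a,alpha=1.5,beta=15)
s=capture('scene')[170:270,210:320];s=cv2.resize(s,(264,240));s=cv2.copyMakeBorder(s,0,159,0,0,cv2.BORDER_CONSTANT)
cv2.imwrite('pics/w8.png',np.hstack([a,s])[:,:,::-1])
E
```

```text
[ 0.4894 -0.0366  0.1773] [ 0.4087 -0.382  -0.772 ] 0.07248532245711621
```

View pics/w8.png

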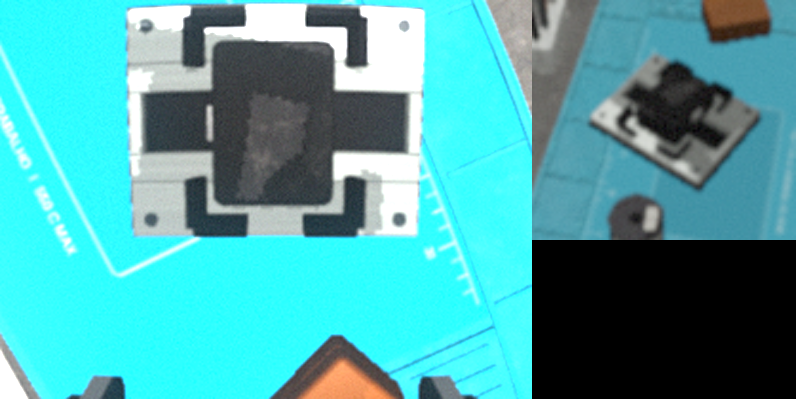

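The case sits flat and centred between the four guides (at (273,123)), covering the pocket, and the gripper is clear. I hand in.

```bash
python3 -c "
from cell import job
print(job.sign_off())"
```

```text
the job is handed in; nothing more can be done
None
```

The wick reel lies in the tray's pocket with the black case flat over it between the four guides, everything is released, and the job was handed in at about 14 s on the robot's clock.

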